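# Straightedge rocking check of a slide warmer

### The arm

A 7-joint arm with a two-finger parallel gripper is mounted at the origin on a cart in front of the work surface, level with it; the furniture and walls round the work are solid. World frame = base frame: x ahead of the robot, y to its left, z up, the work surface at z = 0. Lengths are in m, angles in rad, forces in N, time in s.
With the tool pointing down it reaches from about 0.425 to 1.025 m from the base axis. Payload 9.4 kg.
Tool frame: the origin (TCP) lies on the centre line of the jaws, within the pads' length; the fingertips stand 22 mm ahead of it and the grasp point (between the pads) lies 3 mm ahead of it; z points along the fingers, y is the direction in which the jaws open and shut (so a half turn about z gives the same grasp; the last joint's range is limited). The gripper opens to 93 mm and grips with 3 to 60 N. Pads are 15 mm wide; open, the fingers measure 128 mm over their backs; the gripper's body (75 mm by 188 mm) begins 65 mm behind the grasp point.
Start: joints at [1.239, 0.599, -0.003, 1.599, 0.002, 0.943, -0.08], TCP at [0.183, -0.702, 0.201] pointing down, gripper open.
Joint ranges: [-2.57, 2.57], [-0.35, 1.97], [-1.29, 1.29], [0.11, 2.56], [-1.05, 4.19], [0.11, 1.86], [-2.63, 2.63]. Speed limits (rad/s): [2.22, 2.22, 3.01, 3.01, 3.14, 3.14, 3.14].

### API

Orientations are given as a unit quaternion [x, y, z, w].
In Python, from bench import readout, read_camera, r gives the robot as it stands.
- The arm moves only by the tool play_rows, never from a script. Its argument "motion" is a list of rows, each an object of numbers: "x", "y", "z": the shift along the tool's x, y, z in cm; "twist": the turn about the tool's z in rad; "hand": the opening, from 0 (shut) to 1 (fully open). A call has 1 to 5 rows; each row shifts and turns the commanded pose from where the row before left it, along the tool's axes as they then stand; what a row does not reach is not made up. A row lasts 1/10 s, in which the tool goes at most 50 mm and 8.59 degrees, less where a joint would pass 70% of its speed; a pose out of reach is approached as far as the arm can. A call with a gripper value outside its range is refused whole. The fingers move at their own pace and stop on an object; the grip force is fixed at half the most. Time passes only in rows, so rows that do not move let the fingers close. It gives the time, the measured TCP pose, the force and the opening at its end, in the units of the state.
- readout.get_obs(): the state, without advancing time (a new reading comes with each control period).
- read_camera(name): name is "scene" or "top"; returns a dict with "color" (384x512x3 uint8, blue, green, red), "z_map" (384x512 float32, m along the optical axis (not along the pixel's ray), 0 where there is no reading), "camera_matrix" (3x3 intrinsics, pixels), "dist" ([k1, k2, p1, p2, k3] as OpenCV has them; the pictures are not rectified), "R" (3x3) and "t" (3): a world point X has camera coordinates R X + t. Camera axes: x right, y down, z forward; pixel columns grow to the right and rows downward; lengths in m; the calibration is good to about 2 mm. A picture is of the moment at which its call begins.
- r.hand_in(): hands the job in, once; it reports no verdict.
The state is a dict: "time": time; "qpos": joint angles; "qvel": joint speeds; "tau": joint torques, N m; "tcp_pos": TCP position; "orientation": TCP orientation; "ft_force": force on the tool from outside, world axes, zero at the start; "torque": the same for the moment, N m; "finger_gap": finger opening in m.
Only numpy, scipy, OpenCV 4.12 (cv2) and the standard library are available. Lean on these libraries where they do the work, as an engineer would, in place of code of your own. Each camera call takes 0.05 s, during which the arm holds its last target.

### The job

The bright metal top of one slide warmer is suspected of being bowed. Pick up the straightedge by its blue grip, lay it lengthwise along the middle of that bright plate and let go, then push down gently on its red end and after that on its plain end, so that it rocks over each way. Leave it lying there, and do not touch the black-topped warmer.

Things in the scene. Friction and masses are not known exactly. Their poses are not given: they have to be found in the camera images.
- straightedge_mid (a point): Straightedge, loose, 0.15 kg: a steel bar 160 x 20 x 10 mm lying flat, with a blue grip block 44 mm long and 20 mm wide on its middle, 40 mm high in all. This point is its centre, 20 mm above its underside, within the block's foot; take the block across its 20 mm width. x runs along the bar to the red end, z is up.
- straightedge: The same straightedge as a whole; origin in the centre of its underside, same axes.
- red_end (a point): Where to push on the red end (last 22 mm red) of the straightedge: on the bar's upper face (10 mm above its underside), 65 mm from its middle.
- plain_end (a point): Where to push on the plain steel end: on the bar's upper face, 65 mm from its middle on the other side.
- bright_warmer_face (a point): Centre of the plate on the slide warmer with the bright bare-metal top, on the plate's highest line, 30 mm above the bench. The plate is 70 mm (x) by 180 mm (y) and slopes straight down 4 mm from here to each of its short ends (+y and -y). z is up, -x points roughly at the robot.
- bright_warmer: That warmer as a whole, fixed, grey plastic, 76 x 186 x 30 mm; origin in the centre of its underside, same axes. A straightedge laid along its y (red end either way) balances or leans to one side; a push of a few newtons on either end tips it that way, up to 2.5 degrees from level, until it lies on that slope. Released, it may tip back.
- black_warmer_face (a point): Centre of the flat top of the other slide warmer, the same but with a black plate and 26 mm high; not to be touched. Same axes.
- black_warmer: The black-topped warmer as a whole, fixed; origin in the centre of its underside.

How it is judged:
On the way, in this order (a step that is already met when the one before it is completed fails the run):
1. the straightedge lies lengthwise along the middle of the bright plate and is let go (horizontal distance between straightedge_mid and bright_warmer_face below 0.022 m and angle between the x axis of straightedge_mid and the y axis of bright_warmer_face, either way round below 0.2 rad and z of straightedge_mid in the frame of bright_warmer_face between 0.012 and 0.026 m and contact force between the fingers and straightedge below 0.05 N), for 0.2 s.
2. the red end is pushed down so that the straightedge leans to it (horizontal distance between straightedge_mid and bright_warmer_face below 0.022 m and angle between the x axis of straightedge_mid and the y axis of bright_warmer_face, either way round below 0.2 rad and z of straightedge_mid in the frame of bright_warmer_face between 0.012 and 0.026 m and contact force between the fingers and straightedge above 1 N and x of the grasp point in the frame of straightedge_mid above 0.035 m and angle between straightedge_mid's own x axis and vertical above 1.5908 rad), for 0.1 s.
3. the plain end is pushed down so that the straightedge rocks over to it (horizontal distance between straightedge_mid and bright_warmer_face below 0.022 m and angle between the x axis of straightedge_mid and the y axis of bright_warmer_face, either way round below 0.2 rad and z of straightedge_mid in the frame of bright_warmer_face between 0.012 and 0.026 m and contact force between the fingers and straightedge above 1 N and x of the grasp point in the frame of straightedge_mid below -0.035 m and angle between straightedge_mid's own x axis and vertical below 1.5508 rad), for 0.1 s.
At the end, for the whole second after the job is handed in: The straightedge lies at rest on the bright plate, let go, its middle within 22 mm of the plate's middle and along its length within 11 degrees (all of step 1 and linear speed of straightedge below 0.02 m/s); the robot touches nothing.
It fails at once if the black-topped warmer is touched (contact force between anything else and black_warmer above 0.5 N).
It fails at once if the straightedge is pushed onto the plate with more than 60 N (contact force between straightedge and bright_warmer above 60 N).
It also fails if it takes over 51 s, if anything falls off the work surface, if the arm or the gripper's body presses on something with over 40 N, if the wrist force passes 120 N, or if a joint passes its speed limit or range.

## Working session

There is one attempt and no reset: what is moved stays moved. The work goes in short steps, Python scripts to look and compute and a tool call to move; the robot and the scene stay as the last step left them, time stands still between calls to the robot, and variables do not carry over. Pictures are saved under pics/ and viewed, and the job is handed in when it is done.

Besides the shell and the picture viewer there is one more tool, called after "Emit:" as name(argument=value, ...), one argument or row to a line, values as JSON. play_rows: Moves the arm, as the interface text tells. Its arguments: {"type":"object","properties":{"motion":{"type":"array","items":{"type":"object","properties":{"x":{"type":"number"},"y":{"type":"number"},"z":{"type":"number"},"twist":{"type":"number"},"hand":{"type":"number"}}}}},"required":["motion"]}

```bash
mkdir -p pics; cat > h.py <<'E'
from bench import readout, read_camera, r
import numpy as np, cv2
def ray_plane(c,uv,z):
    uv=np.array(uv,float).reshape(-1,1,2)
    n=cv2.undistortPoints(uv,np.array(c["camera_matrix"],float),np.array(c["dist"],float)).reshape(-1,2)
    R=np.array(c["R"]);t=np.array(c["t"])
    o=-R.T@t; d=np.c_[n,np.ones(len(n))]@R
    z=np.broadcast_to(z,len(n))
    return o+d*((z-o[2])/d[:,2])[:,None]
E
python3 - <<'E'
from h import *
print(readout.get_obs())
for n in("scene","top"):
    c=read_camera(n); cv2.imwrite(f"pics/{n}0.png",c["color"]); np.savez(f"{n}0.npz",**c)
    R=np.array(c["R"]);print(n,-R.T@np.array(c["t"]),R[2])
E
```

```text
{'time': 0.0, 'qpos': array([ 1.23928513,  0.60016934, -0.00253786,  1.60014756,  0.00183108,
        0.94290372, -0.07981061]), 'qvel': array([-0.00033293, -0.00050795, -0.00018799, -0.00155498, -0.00103073,
       -0.00152   , -0.00011696]), 'tau': array([-8.89671846e-04, -7.65082741e+01,  1.49691895e+00, -2.52351844e+01,
       -5.25232614e-02,  1.71922316e-02,  1.54492445e-04]), 'tcp_pos': array([ 0.18257737, -0.70108256,  0.20032183]), 'orientation': array([ 9.91890628e-01,  1.27091783e-01, -1.90129297e-04, -7.90658899e-04]), 'ft_force': array([-0.20449322, -0.15387328, -0.36846132]), 'torque': array([-0.01937012,  0.00495865,  0.02487444]), 'finger_gap': 0.09272071481445784}
scene [0.11272127 0.54592943 0.66066118] [ 0.43473486 -0.56247483 -0.70329771]
top [0.38501893 0.05341757 0.89044992] [ 0.10490068  0.00583047 -0.99446561]
```

View pics/top0.png

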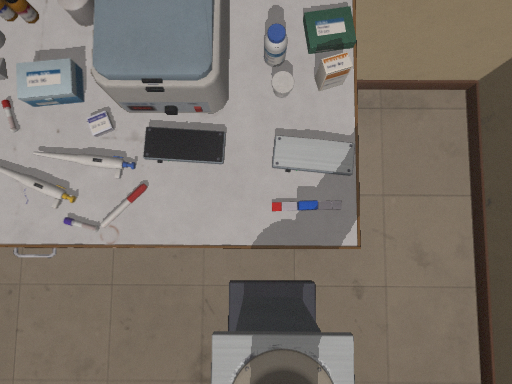

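View pics/scene0.png

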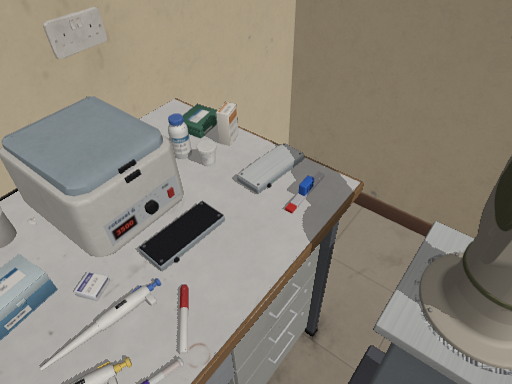

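The top view shows the bright plate centred near (313,155). The straightedge has its grip at about (308,205), its red end at (277,206) and its plain end at (340,205). The black warmer is at (185,144), well to the left. The scene view shows the same layout. Next I'll measure.

```bash
cat > m.py <<'E'
from h import *
def blob(m):
    n,l,s,ce=cv2.connectedComponentsWithStats(m.astype(np.uint8)); 
    i=1+np.argmax(s[1:,4]); return l==i
def rect(m):
    c,_=cv2.findContours(m.astype(np.uint8),0,1); return cv2.minAreaRect(max(c,key=cv2.contourArea))
def box(c,name,roi):
    hsv=cv2.cvtColor(c["color"],cv2.COLOR_BGR2HSV).astype(int)
    H,S,V=hsv[...,0],hsv[...,1],hsv[...,2]
    R=np.zeros(H.shape,bool); x0,y0,x1,y1=roi; R[y0:y1,x0:x1]=1
    return H,S,V,R
def edge(c,name,roi):
    H,S,V,R=box(c,name,roi)
    blue=blob(R&(abs(H-112)<14)&(S>130)&(V>60)); red=blob(R&((H<8)|(H>172))&(S>130))
    f=lambda m:np.argwhere(m)[:,::-1].mean(0)
    b,rd=f(blue),f(red)
    return b,rd,blue,red
if __name__=="__main__":
    for n,roi in(("top",(260,190,357,220)),("scene",(270,165,350,220))):
        c=dict(np.load(n+"0.npz"))
        b,rd,bm,rm=edge(c,n,roi)
        print(n,b,rd,bm.sum(),rm.sum())
        print(" blue@.04",ray_plane(c,[b],.04)," red@.01",ray_plane(c,[rd],.01))
        print(" rect",[ray_plane(c,cv2.boxPoints(rect(bm)),.04).round(4)])
    c=dict(np.load("top0.npz"))
    big=cv2.resize(c["color"][110:230,255:365],None,fx=5,fy=5,interpolation=2);cv2.imwrite("pics/topz.png",big)
    c=dict(np.load("scene0.npz"))
    big=cv2.resize(c["color"][130:225,225:355],None,fx=5,fy=5,interpolation=2);cv2.imwrite("pics/scenez.png",big)
E
python3 m.py
```

```text
top [307.44117647 204.93529412] [276.11538462 206.15384615] 170 78
 blue@.04 [[ 0.43894513 -0.05317983  0.04      ]]  red@.01 [[0.43754769 0.01515151 0.01      ]]
 rect [array([[ 0.4476, -0.0322,  0.04  ],
       [ 0.4479, -0.0745,  0.04  ],
       [ 0.4301, -0.0743,  0.04  ],
       [ 0.4298, -0.0322,  0.04  ]])]
scene [305.58201058 185.33333333] [290.25 207.5 ] 189 76
 blue@.04 [[ 0.42921031 -0.03662675  0.04      ]]  red@.01 [[0.43234717 0.02129414 0.01      ]]
 rect [array([[ 0.44  , -0.008 ,  0.04  ],
       [ 0.448 , -0.0743,  0.04  ],
       [ 0.4186, -0.0669,  0.04  ],
       [ 0.412 , -0.0021,  0.04  ]])]
```

View pics/topz.png

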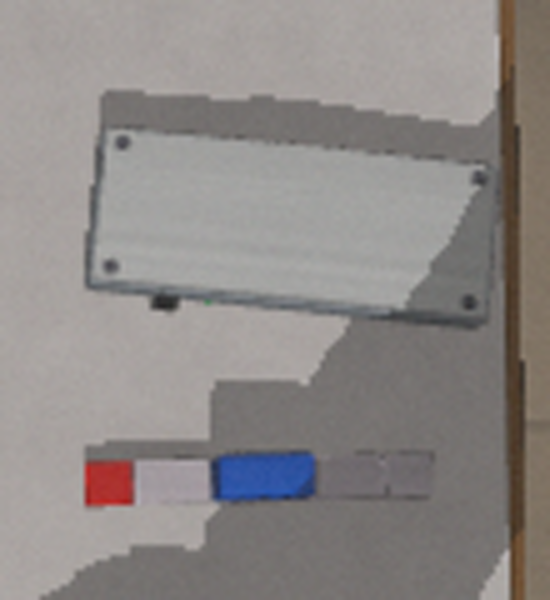

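View pics/scenez.png

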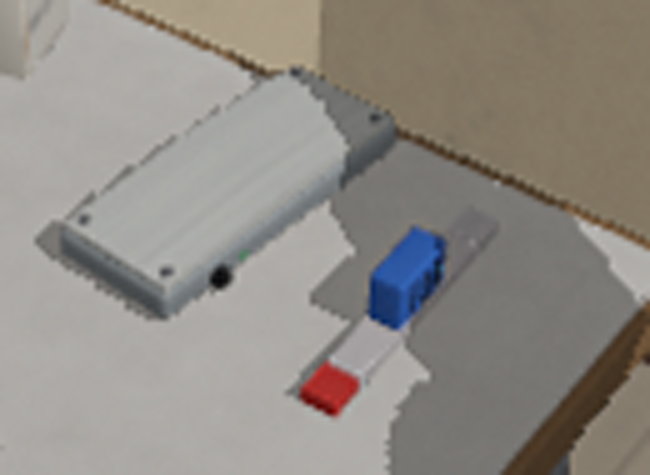

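The zoomed top crop shows four plate screws at (122,143), (480,178), (468,302) and (110,266). The bar's ends are at (85,484) and (433,475), with the red end on the left (+y). The scene crop shows the black knob on the robot side of the warmer.

```bash
python3 - <<'E'
from h import *
c=dict(np.load("top0.npz"))
f=lambda p:(np.array(p,float)+.5)/5-.5+[255,110]
S=ray_plane(c,f([(122,143),(480,178),(468,302),(110,266)]),.0265)
print(S.round(4),"ctr",S.mean(0)); v=(S[0]-S[1]+S[3]-S[2]); print("yaw of y axis",np.degrees(np.arctan2(-v[0],v[1])), np.linalg.norm(v)/2)
C=ray_plane(c,f([(103,128),(493,162),(487,312),(90,283)]),.026); print(C.round(4),"ctr",C.mean(0))
B=ray_plane(c,f([(85,484),(433,475)]),.01); print("bar",B.round(4),B.mean(0)); v=B[0]-B[1];print(np.degrees(np.arctan2(-v[0],v[1])),np.linalg.norm(v))
# scene
s=dict(np.load("scene0.npz")); g=lambda p:(np.array(p,float)+.5)/5-.5+[225,130]
S=ray_plane(s,g([(297,72),(375,118),(166,272),(84,219)]),.0265);print("scene screws",S.round(4),S.mean(0))
B=ray_plane(s,g([(320,368),(345,378),(335,413),(303,396),(484,212)]),.01);print(B.round(4))
# scene bar corners at top faces: red end top-left, far end
B=ray_plane(s,g([(372,283),(401,297),(443,238),(413,228)]),[.04]*4);print("blocktop",B.round(4),B.mean(0))
E
```

```text
[[ 0.5932  0.0095  0.0265]
 [ 0.5777 -0.1547  0.0265]
 [ 0.5202 -0.1482  0.0265]
 [ 0.5358  0.015   0.0265]] ctr [ 0.55669901 -0.06960825  0.0265    ]
yaw of y axis -5.422364730038883 0.16444556786169817
[[ 0.6003  0.0183  0.026 ]
 [ 0.5853 -0.1609  0.026 ]
 [ 0.5157 -0.1569  0.026 ]
 [ 0.5279  0.0241  0.026 ]] ctr [ 0.55730745 -0.06887148  0.026     ]
bar [[ 0.4369  0.0255  0.01  ]
 [ 0.4422 -0.1346  0.01  ]] [ 0.4395306  -0.05450361  0.01      ]
1.8752307724967787 0.1601823079193846
scene screws [[ 0.5729 -0.1536  0.0265]
 [ 0.5164 -0.1454  0.0265]
 [ 0.5323  0.0169  0.0265]
 [ 0.5893  0.0109  0.0265]] [ 0.55271662 -0.06780075  0.0265    ]
[[ 0.4434  0.012   0.01  ]
 [ 0.4302  0.0103  0.01  ]
 [ 0.4214  0.0319  0.01  ]
 [ 0.4395  0.0319  0.01  ]
 [ 0.4389 -0.132   0.01  ]]
blocktop [[ 0.4401 -0.0247  0.04  ]
 [ 0.4239 -0.0249  0.04  ]
 [ 0.4299 -0.0722  0.04  ]
 [ 0.4456 -0.0696  0.04  ]] [ 0.43487792 -0.0478405   0.04      ]
```

Emit:
play_rows(
  motion=[
    {"x":3.47,"y":-2.72,"z":0,"twist":0,"hand":1},
    {"x":3.47,"y":-2.72,"z":0,"twist":0,"hand":1},
    {"x":3.47,"y":-2.72,"z":0,"twist":0,"hand":1},
    {"x":3.47,"y":-2.72,"z":0,"twist":0,"hand":1},
    {"x":3.47,"y":-2.72,"z":0,"twist":0,"hand":1},
  ],
)

```text
time: 0.6
tcp_pos: [0.3171, -0.5246, 0.201]
orientation: [0.992, 0.127, -0.0, -0.0]
ft_force: [1.2, -0.3, -0.7]
finger_gap: 0.0928
```

Emit:
play_rows(
  motion=[
    {"x":3.47,"y":-2.72,"z":0,"twist":0,"hand":1},
    {"x":3.47,"y":-2.72,"z":0,"twist":0,"hand":1},
    {"x":3.47,"y":-2.72,"z":0,"twist":0,"hand":1},
    {"x":3.47,"y":-2.72,"z":0,"twist":0,"hand":1},
    {"x":3.47,"y":-2.72,"z":0,"twist":0,"hand":1},
  ],
)

```text
time: 1.1
tcp_pos: [0.4507, -0.3493, 0.2011]
orientation: [0.992, 0.127, -0.0, -0.0]
ft_force: [0.2, -0.0, 0.2]
finger_gap: 0.093
```

Emit:
play_rows(
  motion=[
    {"x":0,"y":0,"z":0,"twist":-0.14,"hand":0.6},
    {"x":0,"y":0,"z":0,"twist":-0.14,"hand":0.6},
    {"x":0,"y":0,"z":0,"twist":-0.14,"hand":0.6},
    {"x":0,"y":0,"z":0,"twist":-0.14,"hand":0.6},
    {"x":0,"y":0,"z":0,"twist":-0.14,"hand":0.6},
  ],
)

```text
time: 1.6
tcp_pos: [0.4498, -0.3507, 0.2009]
orientation: [0.887, 0.462, -0.0, -0.0]
ft_force: [-0.2, -0.1, -0.2]
finger_gap: 0.0584
```

Emit:
play_rows(
  motion=[
    {"x":0,"y":0,"z":0,"twist":-0.14,"hand":0.6},
    {"x":0,"y":0,"z":0,"twist":-0.14,"hand":0.6},
    {"x":0,"y":0,"z":0,"twist":-0.14,"hand":0.6},
    {"x":0,"y":0,"z":0,"twist":-0.14,"hand":0.6},
    {"x":0,"y":0,"z":0,"twist":-0.09,"hand":0.6},
  ],
)

```text
time: 2.1
tcp_pos: [0.4497, -0.3509, 0.2009]
orientation: [0.693, 0.721, -0.0, -0.0]
ft_force: [-0.5, 0.3, 0.8]
finger_gap: 0.0556
```

Emit:
play_rows(
  motion=[
    {"x":4.97,"hand":0.6},
    {"x":4.97,"hand":0.6},
    {"x":4.97,"hand":0.6},
    {"x":4.97,"hand":0.6},
    {"x":4.97,"hand":0.6},
  ],
)

```text
$.motion[0]: bad value
```

Emit:
play_rows(
  motion=[
    {"x":4.97,"hand":0.6},
    {"x":0,"z":4,"hand":0.6},
    {"x":0,"z":4,"hand":0.6},
    {"z":3,"hand":0.6},
    {"z":0,"hand":0.6},
  ],
)

```text
$.motion[0]: bad value
```

```bash
python3 - <<'E'
from h import *
print(readout.get_obs()["qpos"])
a=[]
for n,(x0,y0,x1,y1) in(("scene",(225,110,355,225)),("top",(245,110,375,225))):
    c=read_camera(n); a.append(cv2.resize(c["color"][y0:y1,x0:x1],None,fx=3,fy=3,interpolation=2))
cv2.imwrite("pics/a1.png",np.hstack(a))
E
```

```text
[ 0.84886006  0.44057924 -0.39906424  1.94098666  0.23181744  0.80499832
  0.36150567]
```

View pics/a1.png

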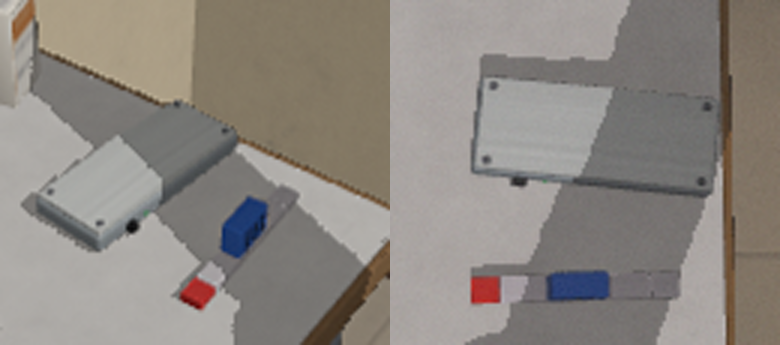

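Both calls were refused because every key has to be given. The picture shows the scene unmoved and the arm out of view. I'll resend with full rows.

Emit:
play_rows(
  motion=[
    {"x":4.97,"y":0,"z":0,"twist":0,"hand":0.6},
    {"x":4.97,"y":0,"z":0,"twist":0,"hand":0.6},
    {"x":4.97,"y":0,"z":0,"twist":0,"hand":0.6},
    {"x":4.97,"y":0,"z":0,"twist":0,"hand":0.6},
    {"x":4.97,"y":0,"z":0,"twist":0,"hand":0.6},
  ],
)

```text
time: 2.7
tcp_pos: [0.4411, -0.1008, 0.2013]
orientation: [0.696, 0.718, 0.0, 0.0]
ft_force: [1.7, 0.8, 0.8]
finger_gap: 0.0554
```

Emit:
play_rows(
  motion=[
    {"x":4.97,"y":0,"z":0,"twist":0,"hand":0.6},
    {"x":0,"y":0,"z":4,"twist":0,"hand":0.6},
    {"x":0,"y":0,"z":4,"twist":0,"hand":0.6},
    {"x":0,"y":0,"z":3,"twist":0,"hand":0.6},
    {"x":0,"y":0,"z":0,"twist":0,"hand":0.6},
  ],
)

```text
time: 3.2
tcp_pos: [0.4379, -0.0524, 0.0886]
orientation: [0.695, 0.719, -0.002, -0.002]
ft_force: [-0.2, -0.7, 0.3]
finger_gap: 0.0562
```

```bash
python3 - <<'E'
from h import *
o=readout.get_obs();print(o["qpos"],o["tcp_pos"],o["orientation"])
a=[]
for n,(x0,y0,x1,y1) in(("scene",(225,110,355,225)),("top",(245,110,375,225))):
    c=read_camera(n); a.append(cv2.resize(c["color"][y0:y1,x0:x1],None,fx=3,fy=3,interpolation=2))
cv2.imwrite("pics/a2.png",np.hstack(a))
E
```

```text
[ 0.2415673   0.48123624 -0.34315181  2.31669956  0.40622948  0.40346078
 -0.41002085] [ 0.43791584 -0.05244129  0.08858638] [ 0.6954289   0.71858906 -0.00193139 -0.00216043]
```

View pics/a2.png

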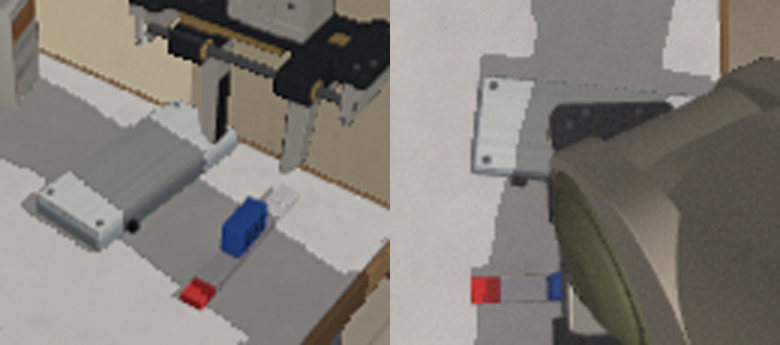

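The scene view shows both open fingers above the grip. Their tips are at crop (290,170) and (217,140). I'll check this against a projection before going lower.

```bash
python3 - <<'E'
from h import *
from scipy.spatial.transform import Rotation as Ro
o=readout.get_obs();R=Ro.from_quat(o["orientation"]);s=np.load("scene0.npz")
P=o["tcp_pos"]+R.apply([[0,.028,.022],[0,-.028,.022]]); print(P)
uv=cv2.projectPoints(P,cv2.Rodrigues(s["R"])[0],s["t"],s["camera_matrix"],s["dist"])[0].reshape(-1,2)
print((uv-[225,110])*3)
E
```

```text
[[ 0.46762611 -0.0516989   0.0693464 ]
 [ 0.41165682 -0.05355136  0.06942757]]
[[214.05944431 169.18141269]
 [275.379158   195.92947765]]
```

```bash
python3 - <<'E'
from h import *
c=read_camera("scene"); cv2.imwrite("pics/a3.png",cv2.resize(c["color"][110:200,270:340],None,fx=8,fy=8,interpolation=0))
Z=c["z_map"];R=np.array(c["R"]);t=np.array(c["t"])
v,u=np.mgrid[110:200,270:350]; v=v.ravel();u=u.ravel();z=Z[v,u]
n=cv2.undistortPoints(np.c_[u,v].astype(float).reshape(-1,1,2),np.array(c["camera_matrix"]),np.array(c["dist"])).reshape(-1,2)
X=(np.c_[n,np.ones(len(n))]*z[:,None]-t)@R
k=(z>0)&(X[:,2]>.05)&(X[:,2]<.13)&(X[:,1]>-.12)&(X[:,1]<0)
for lo in np.arange(.05,.13,.01):
    q=k&(X[:,2]>=lo)&(X[:,2]<lo+.01)
    if q.any():
        for nm,qq in(("near",q&(X[:,0]<.44)),("far",q&(X[:,0]>=.44))):
            if qq.any(): print(round(lo,2),nm,qq.sum(),X[qq].min(0).round(3),X[qq].max(0).round(3),"uv",u[qq].min(),u[qq].max(),v[qq].min(),v[qq].max())
b=edge=None
hsv=cv2.cvtColor(c["color"],cv2.COLOR_BGR2HSV).astype(int)[v,u]
q=(abs(hsv[:,0]-112)<14)&(hsv[:,1]>130)&(z>0); print("blue",X[q].min(0),X[q].max(0))
E
```

```text
0.1 near 3 [ 0.405 -0.045  0.106] [ 0.407 -0.044  0.11 ] uv 318 319 165 166
0.1 far 8 [ 0.466 -0.058  0.106] [ 0.47  -0.042  0.109] uv 294 299 152 156
0.11 near 22 [ 0.395 -0.058  0.111] [ 0.41  -0.043  0.12 ] uv 318 326 161 165
0.11 far 27 [ 0.465 -0.056  0.11 ] [ 0.48  -0.041  0.12 ] uv 291 299 150 155
0.12 near 32 [ 0.395 -0.062  0.12 ] [ 0.41  -0.043  0.13 ] uv 318 327 157 163
0.12 far 35 [ 0.465 -0.059  0.12 ] [ 0.481 -0.04   0.13 ] uv 291 300 145 152
blue [ 0.42580236 -0.07234386  0.0068698 ] [ 0.48882381 -0.01500917  0.19669413]
```

View pics/a3.png

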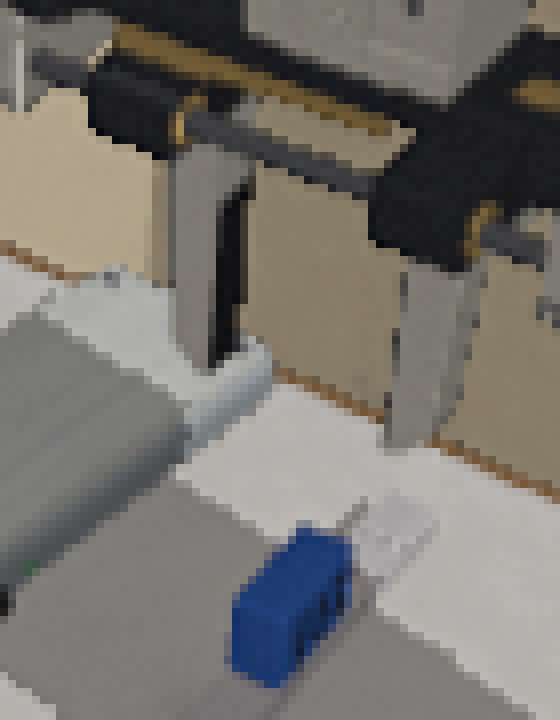

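```bash
python3 - <<'E'
from h import *
o=readout.get_obs();print(o["time"],o["tcp_pos"],o["ft_force"],o["finger_gap"])
for nm in("scene","top"):
    c=read_camera(nm)
    Z=c["z_map"];R=np.array(c["R"]);t=np.array(c["t"])
    v,u=np.mgrid[0:384,0:512]; v=v.ravel();u=u.ravel();z=Z[v,u]
    n=cv2.undistortPoints(np.c_[u,v].astype(float).reshape(-1,1,2),np.array(c["camera_matrix"]),np.array(c["dist"])).reshape(-1,2)
    X=((np.c_[n,np.ones(len(n))]*z[:,None]-t)@R).reshape(384,512,3)
    P=[(304,178),(303,183),(290,205),(320,167),(260,175),(240,200),(225,205)] if nm=="scene" else [(276,206),(300,207),(285,150),(260,200),(200,200)]
    for p in P: print(nm,p,X[p[1],p[0]].round(3),c["color"][p[1],p[0]])
E
```

```text
3.35 [ 0.44028362 -0.05278367  0.09208667] [-0.53837655  0.12264093  0.01633548] 0.0555287009517414
scene (304, 178) [ 0.469 -0.097 -0.002] [113 108 108]
scene (303, 183) [ 0.44  -0.042  0.038] [115  58  28]
scene (290, 205) [0.438 0.014 0.009] [ 27  30 115]
scene (320, 167) [ 0.458 -0.159 -0.002] [177 182 184]
scene (260, 175) [ 0.547 -0.012  0.027] [119 121 120]
scene (240, 200) [ 0.552  0.064 -0.003] [174 178 180]
scene (225, 205) [ 0.57   0.099 -0.004] [171 175 178]
top (276, 206) [0.438 0.015 0.009] [ 47  50 187]
top (300, 207) [ 0.434 -0.037  0.039] [127  70  42]
top (285, 150) [ 0.566 -0.004  0.026] [183 182 183]
top (260, 200) [0.452 0.052 0.002] [179 182 188]
top (200, 200) [0.451 0.192 0.   ] [179 182 187]
```

By depth and colour the fingertips sit at z≈0.106, but the reported TCP puts them at about 0.070. Their horizontal position agrees. I'll lower part way and compare again.

Emit:
play_rows(
  motion=[
    {"x":0,"y":0,"z":2,"twist":0,"hand":0.6},
    {"x":0,"y":0,"z":2,"twist":0,"hand":0.6},
    {"x":0,"y":0,"z":0,"twist":0,"hand":0.6},
  ],
)

```text
time: 3.75
tcp_pos: [0.4398, -0.0531, 0.051]
orientation: [0.695, 0.719, -0.0, -0.0]
ft_force: [-0.3, -0.6, -0.1]
finger_gap: 0.0559
```

```bash
cat > tip.py <<'E'
from h import *
import sys
def cloud(nm):
    c=read_camera(nm)
    Z=c["z_map"];R=np.array(c["R"]);t=np.array(c["t"])
    v,u=np.mgrid[0:384,0:512]; v=v.ravel();u=u.ravel();z=Z[v,u]
    n=cv2.undistortPoints(np.c_[u,v].astype(float).reshape(-1,1,2),np.array(c["camera_matrix"]),np.array(c["dist"])).reshape(-1,2)
    X=((np.c_[n,np.ones(len(n))]*z[:,None]-t)@R); X[z==0]=np.nan
    return c,X.reshape(384,512,3)
if __name__=="__main__":
    o=readout.get_obs();print(o["time"],o["tcp_pos"],o["orientation"],o["ft_force"].round(2),o["finger_gap"])
    c,X=cloud("scene")
    cv2.imwrite("pics/%s.png"%sys.argv[1],cv2.resize(c["color"][110:215,245:345],None,fx=6,fy=6,interpolation=0))
    hsv=cv2.cvtColor(c["color"],cv2.COLOR_BGR2HSV).astype(int)
    T=o["tcp_pos"]; 
    k=(abs(X[...,0]-T[0])<.06)&(abs(X[...,1]-T[1])<.02)&(X[...,2]>.045)&(X[...,2]<T[2]+.05)
    for s in(1,-1):
        q=k&((X[...,0]-T[0])*s>.02)
        if q.any(): print("finger",s,X[q].min(0).round(3),X[q].max(0).round(3))
E
python3 tip.py a4
```

```text
3.75 [ 0.43977082 -0.05309827  0.05096756] [ 6.95239033e-01  7.18778560e-01 -2.47982800e-04 -8.58586604e-05] [-0.28 -0.56 -0.08] 0.05593774320746823
finger 1 [ 0.465 -0.061  0.065] [ 0.479 -0.04   0.101]
finger -1 [ 0.394 -0.063  0.067] [ 0.41  -0.042  0.1  ]
```

View pics/a4.png

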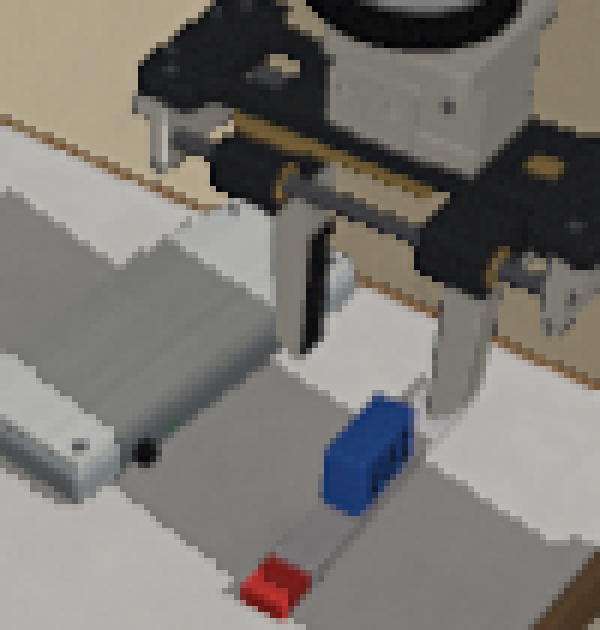

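Again the fingers are visibly at z≈0.065, above the grip top, while the report implies 0.029. The reported height appears to be about 36 mm low. I'll go down in small steps, watching force and picture.

Emit:
play_rows(
  motion=[
    {"x":0,"y":0,"z":1.2,"twist":0,"hand":0.6},
    {"x":0,"y":0,"z":1.2,"twist":0,"hand":0.6},
    {"x":0,"y":0,"z":0,"twist":0,"hand":0.6},
  ],
)

```text
time: 4.1
tcp_pos: [0.4402, -0.053, 0.0277]
orientation: [0.695, 0.719, 0.0, 0.0]
ft_force: [-1.0, 0.2, 0.6]
finger_gap: 0.0559
```

```bash
sed -i 's/X\[...,2\]>.045/X[...,2]>.012/' tip.py; python3 tip.py a5
```

```text
4.1 [ 0.44018225 -0.05300971  0.02768348] [6.95115270e-01 7.18898253e-01 5.47446406e-05 2.44453327e-04] [-0.99  0.22  0.58] 0.05586161564181272
finger 1 [ 0.465 -0.061  0.044] [ 0.48  -0.04   0.077]
finger -1 [ 0.395 -0.061  0.043] [ 0.41  -0.042  0.078]
```

View pics/a5.png

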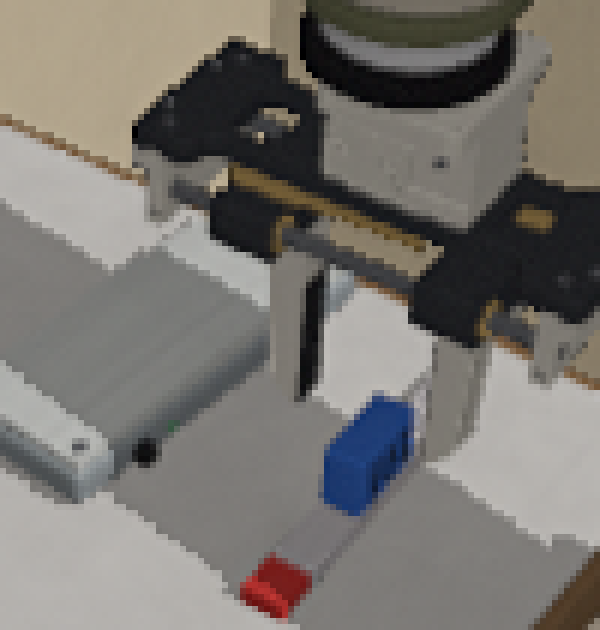

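Tips are at z≈0.043 and no contact yet, so I'll continue down 2.9 cm.

Emit:
play_rows(
  motion=[
    {"x":0,"y":0,"z":1.0,"twist":0,"hand":0.6},
    {"x":0,"y":0,"z":1.0,"twist":0,"hand":0.6},
    {"x":0,"y":0,"z":0.8,"twist":0,"hand":0.6},
    {"x":0,"y":0,"z":0,"twist":0,"hand":0.6},
  ],
)

```text
time: 4.55
tcp_pos: [0.4399, -0.0529, -0.0008]
orientation: [0.695, 0.719, -0.0, 0.0]
ft_force: [0.0, -0.4, 0.2]
finger_gap: 0.0557
```

```bash
python3 tip.py a6
```

```text
4.55 [ 0.43993648 -0.0529179  -0.00077456] [ 6.94962768e-01  7.19045715e-01 -1.06074100e-04  1.05831021e-05] [ 0.01 -0.37  0.19] 0.05565418605586835
finger 1 [ 0.465 -0.061  0.013] [ 0.479 -0.04   0.049]
finger -1 [ 0.394 -0.064  0.018] [ 0.41  -0.042  0.049]
```

View pics/a6.png

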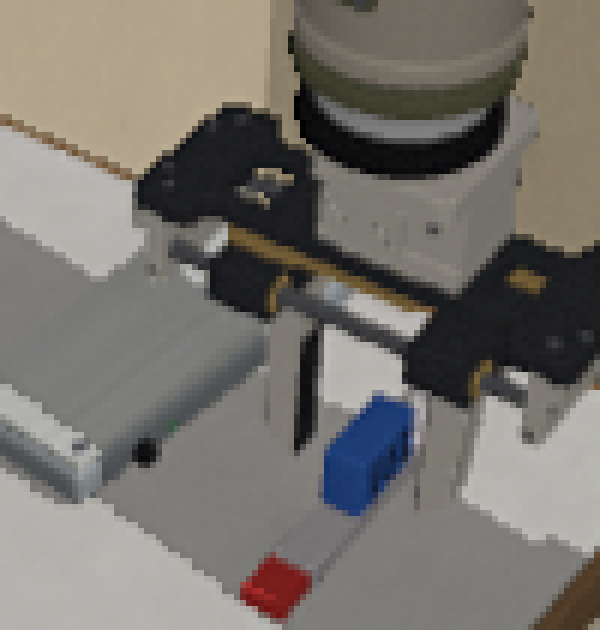

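The tips are beside the grip at z≈0.014 with no contact, which confirms the z offset of about +36 mm. Closing now.

Emit:
play_rows(
  motion=[
    {"x":0,"y":0,"z":0,"twist":0,"hand":0.1},
    {"x":0,"y":0,"z":0,"twist":0,"hand":0.1},
    {"x":0,"y":0,"z":0,"twist":0,"hand":0.1},
    {"x":0,"y":0,"z":0,"twist":0,"hand":0.1},
    {"x":0,"y":0,"z":0,"twist":0,"hand":0.1},
  ],
)

```text
time: 5.1
tcp_pos: [0.4398, -0.0529, -0.0007]
orientation: [0.695, 0.719, -0.0, 0.0]
ft_force: [-2.4, -0.3, 2.4]
finger_gap: 0.0206
```

Emit:
play_rows(
  motion=[
    {"x":0,"y":0,"z":0,"twist":0,"hand":0.1},
    {"x":0,"y":0,"z":0,"twist":0,"hand":0.1},
    {"x":0,"y":0,"z":-2,"twist":0,"hand":0.1},
    {"x":0,"y":0,"z":-3,"twist":0,"hand":0.1},
    {"x":0,"y":0,"z":0,"twist":0,"hand":0.1},
  ],
)

```text
time: 5.6
tcp_pos: [0.4407, -0.0531, 0.0514]
orientation: [0.695, 0.719, 0.001, 0.001]
ft_force: [0.7, -0.5, -1.7]
finger_gap: 0.0197
```

```bash
python3 tip.py a7
```

```text
5.6 [ 0.44073504 -0.05310556  0.05136283] [0.69521101 0.71880391 0.00111039 0.00116577] [ 0.75 -0.46 -1.72] 0.019738887040642472
finger 1 [ 0.461 -0.045  0.077] [ 0.462 -0.043  0.101]
finger -1 [ 0.413 -0.063  0.073] [ 0.42  -0.043  0.1  ]
```

View pics/a7.png

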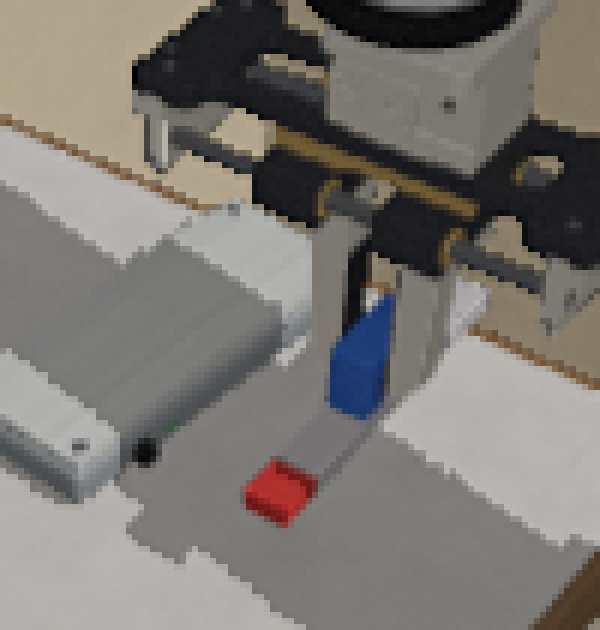

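The straightedge is held (gap 19.7 mm) and lifted clear. Next I'll carry it over the bright plate and turn it to the plate's axis.

Emit:
play_rows(
  motion=[
    {"x":-0.5,"y":2.9,"z":0,"twist":0,"hand":0.1},
    {"x":-0.5,"y":2.9,"z":0,"twist":0,"hand":0.1},
    {"x":-0.5,"y":2.9,"z":0,"twist":0,"hand":0.1},
    {"x":-0.5,"y":2.9,"z":0,"twist":0,"hand":0.1},
    {"x":0,"y":0,"z":0,"twist":0.06,"hand":0.1},
  ],
)

```text
time: 6.15
tcp_pos: [0.5602, -0.0694, 0.0477]
orientation: [0.717, 0.697, 0.001, 0.001]
ft_force: [-0.6, 0.8, -1.5]
finger_gap: 0.0202
```

Emit:
play_rows(
  motion=[
    {"x":0,"y":0,"z":0,"twist":0.065,"hand":0.1},
    {"x":0,"y":0,"z":0,"twist":0,"hand":0.1},
    {"x":0,"y":0,"z":0,"twist":0,"hand":0.1},
  ],
)

```text
time: 6.45
tcp_pos: [0.5559, -0.0688, 0.0482]
orientation: [0.738, 0.675, -0.001, -0.0]
ft_force: [-0.8, 0.4, -1.9]
finger_gap: 0.02
```

```bash
cat > bar.py <<'E'
from tip import *
import sys
o=readout.get_obs();print(o["time"],o["tcp_pos"],o["orientation"],o["ft_force"].round(2),o["finger_gap"])
W=np.array([.5547,-.0687]); ax=np.array([.094,.9955])
ims=[]
for nm in("scene","top"):
    c,X=cloud(nm)
    hsv=cv2.cvtColor(c["color"],cv2.COLOR_BGR2HSV).astype(int);H,S,V=[hsv[...,i] for i in range(3)]
    A=(abs(X[...,0]-.55)<.1)&(abs(X[...,1]+.07)<.15)&(X[...,2]<.15)
    if nm=="scene": A&=X[...,2]>.02
    for n2,m in(("red",((H<8)|(H>172))&(S>130)),("blue",(abs(H-112)<14)&(S>130))):
        q=A&m
        if q.sum()>5:
            P=X[q]; d=P[:,:2]-W; al=d@ax; ac=d@np.array([ax[1],-ax[0]])
            print(nm,n2,q.sum(),"z",np.percentile(P[:,2],[5,50,95]).round(4),"along",np.percentile(al,[3,50,97]).round(4),"across",np.percentile(ac,[3,50,97]).round(4))
    x0,y0,x1,y1=(225,100,345,215) if nm=="scene" else (250,105,370,220)
    ims.append(cv2.resize(c["color"][y0:y1,x0:x1],None,fx=3.3,fy=3.3,interpolation=2))
cv2.imwrite("pics/%s.png"%sys.argv[1],np.hstack(ims))
E
python3 bar.py b1
```

```text
6.45 [ 0.55586861 -0.06881869  0.04817819] [ 7.37748544e-01  6.75075228e-01 -6.18746083e-04 -3.74150066e-04] [-0.83  0.42 -1.89] 0.02000264835556292
scene red 68 z [0.0493 0.0559 0.0582] along [0.0595 0.0713 0.0793] across [-0.0117 -0.004   0.0068]
scene blue 112 z [0.0599 0.0808 0.0878] along [-0.0037  0.0184  0.0214] across [-0.0117 -0.0032  0.0071]
top red 89 z [0.0558 0.0597 0.0617] along [0.0581 0.0682 0.0778] across [-0.0086 -0.0003  0.0097]
```

View pics/b1.png

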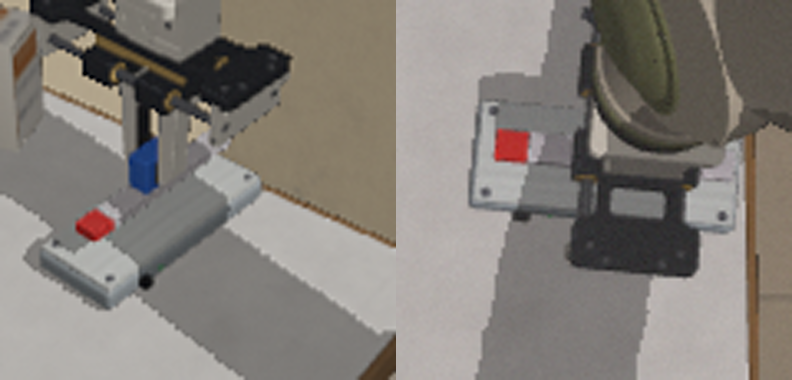

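Both views agree: the bar is centred along the plate (red tip at +79 mm) and across it (within 3 mm), with its underside at about 0.048. I'll lower it onto the ridge.

Emit:
play_rows(
  motion=[
    {"x":0,"y":0,"z":0.8,"twist":0,"hand":0.1},
    {"x":0,"y":0,"z":0.5,"twist":0,"hand":0.1},
    {"x":0,"y":0,"z":0.2,"twist":0,"hand":0.1},
    {"x":0,"y":0,"z":0,"twist":0,"hand":0.1},
  ],
)

```text
time: 6.95
tcp_pos: [0.5561, -0.0688, 0.0337]
orientation: [0.738, 0.674, -0.0, -0.0]
ft_force: [-0.2, -0.4, -1.7]
finger_gap: 0.0197
```

Emit:
play_rows(
  motion=[
    {"x":0,"y":0,"z":0.1,"twist":0,"hand":0.1},
    {"x":0,"y":0,"z":0.1,"twist":0,"hand":0.1},
    {"x":0,"y":0,"z":0,"twist":0,"hand":0.1},
  ],
)

```text
time: 7.25
tcp_pos: [0.5565, -0.0689, 0.0322]
orientation: [0.739, 0.674, 0.0, 0.0]
ft_force: [-0.0, 1.0, -1.2]
finger_gap: 0.02
```

```bash
python3 bar.py b2
```

```text
7.25 [ 0.55646548 -0.06893764  0.03223188] [7.38512182e-01 6.74240132e-01 1.99238218e-05 4.63764733e-05] [-0.02  0.96 -1.18] 0.020003780583271753
scene red 67 z [0.0339 0.0398 0.0423] along [0.0593 0.0716 0.0789] across [-0.0109 -0.0026  0.0081]
scene blue 106 z [0.0458 0.0642 0.0725] along [0.0007 0.018  0.0229] across [-0.0103 -0.003   0.0099]
top red 83 z [0.041  0.0432 0.0457] along [0.0584 0.0681 0.0775] across [-0.0082  0.0009  0.0109]
```

View pics/b2.png

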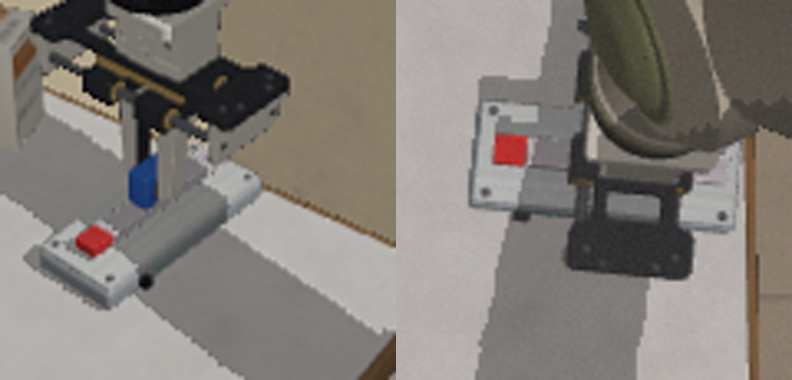

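The bar is hovering about 2 mm above the ridge, still centred. I'll take 1 mm steps until contact.

Emit:
play_rows(
  motion=[
    {"x":0,"y":0,"z":0.1,"twist":0,"hand":0.1},
    {"x":0,"y":0,"z":0,"twist":0,"hand":0.1},
  ],
)

```text
time: 7.55
tcp_pos: [0.5564, -0.0689, 0.0312]
orientation: [0.739, 0.674, -0.0, -0.0]
ft_force: [0.3, -0.0, -2.0]
finger_gap: 0.0196
```

Emit:
play_rows(
  motion=[
    {"x":0,"y":0,"z":0.1,"twist":0,"hand":0.1},
    {"x":0,"y":0,"z":0,"twist":0,"hand":0.1},
  ],
)

```text
time: 7.75
tcp_pos: [0.5564, -0.0689, 0.0301]
orientation: [0.739, 0.674, -0.0, -0.0]
ft_force: [-0.0, -0.3, -1.4]
finger_gap: 0.0198
```

Emit:
play_rows(
  motion=[
    {"x":0,"y":0,"z":0.05,"twist":0,"hand":0.1},
    {"x":0,"y":0,"z":0,"twist":0,"hand":0.1},
  ],
)

```text
time: 7.95
tcp_pos: [0.5564, -0.0689, 0.0296]
orientation: [0.739, 0.674, -0.0, -0.0]
ft_force: [0.4, 0.4, -1.1]
finger_gap: 0.0198
```

Emit:
play_rows(
  motion=[
    {"x":0,"y":0,"z":0.05,"twist":0,"hand":0.1},
    {"x":0,"y":0,"z":0,"twist":0,"hand":0.1},
  ],
)

```text
time: 8.15
tcp_pos: [0.5564, -0.0689, 0.0293]
orientation: [0.739, 0.674, -0.0, 0.0]
ft_force: [-0.1, -0.0, 0.2]
finger_gap: 0.0198
```

Emit:
play_rows(
  motion=[
    {"x":0,"y":0,"z":0.05,"twist":0,"hand":0.1},
    {"x":0,"y":0,"z":0,"twist":0,"hand":0.1},
  ],
)

```text
time: 8.35
tcp_pos: [0.5565, -0.0689, 0.0292]
orientation: [0.739, 0.674, 0.0, 0.0]
ft_force: [-0.7, 0.1, 6.2]
finger_gap: 0.0201
```

Contact: the force rose from −1.5 to +6 N at reported z=0.0292. I'll ease off and release.

Emit:
play_rows(
  motion=[
    {"x":0,"y":0,"z":-0.03,"twist":0,"hand":0.1},
    {"x":0,"y":0,"z":0,"twist":0,"hand":0.45},
    {"x":0,"y":0,"z":0,"twist":0,"hand":0.45},
    {"x":0,"y":0,"z":0,"twist":0,"hand":0.45},
    {"x":0,"y":0,"z":0,"twist":0,"hand":0.45},
  ],
)

```text
time: 8.85
tcp_pos: [0.5565, -0.0689, 0.0289]
orientation: [0.739, 0.674, 0.0, -0.0]
ft_force: [-0.6, 0.6, 0.5]
finger_gap: 0.0415
```

Emit:
play_rows(
  motion=[
    {"x":0,"y":0,"z":-2,"twist":0,"hand":0.45},
    {"x":0,"y":0,"z":-3,"twist":0,"hand":0.45},
    {"x":0,"y":0,"z":-3,"twist":0,"hand":0},
    {"x":0,"y":0,"z":0,"twist":0,"hand":0},
    {"x":0,"y":0,"z":0,"twist":0,"hand":0},
  ],
)

```text
time: 9.35
tcp_pos: [0.5567, -0.0692, 0.1095]
orientation: [0.739, 0.674, 0.0, 0.001]
ft_force: [-0.6, -0.6, 0.0]
finger_gap: 0.0222
```

```bash
python3 bar.py b3
```

```text
9.35 [ 0.5567089  -0.06919779  0.10945251] [7.38670088e-01 6.74066764e-01 4.11707539e-04 5.72894702e-04] [-0.61 -0.55  0.04] 0.022221207906890562
scene red 67 z [0.0339 0.0401 0.0421] along [0.0594 0.0712 0.0793] across [-0.0111 -0.0031  0.008 ]
scene blue 196 z [0.0415 0.0605 0.0692] along [-0.0192  0.0065  0.0202] across [-0.0112 -0.0082  0.0067]
top red 82 z [0.0399 0.0433 0.0457] along [0.0579 0.068  0.0773] across [-0.0078  0.0011  0.0104]
top blue 6 z [0.0509 0.0608 0.0675] along [-0.0194 -0.0081  0.0194] across [-0.0078 -0.0071 -0.0017]
```

View pics/b3.png

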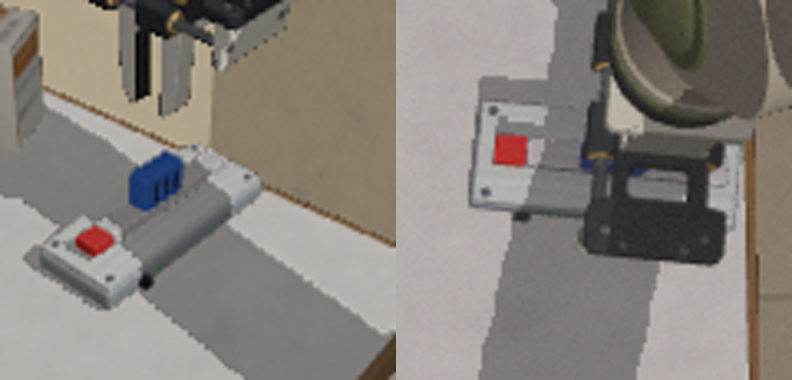

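The straightedge lies centred (grip −19..+20 mm along the plate). Its red end appears slightly high, so it leans toward the plain end. The red end is at (95,240) in the left panel. With the fingers shut, I'll move over the red push point.

Emit:
play_rows(
  motion=[
    {"x":3.2,"y":0,"z":0,"twist":0,"hand":0},
    {"x":3.2,"y":0,"z":0,"twist":0,"hand":0},
    {"x":0,"y":0,"z":3,"twist":0,"hand":0},
    {"x":0,"y":0,"z":3,"twist":0,"hand":0},
    {"x":0,"y":0,"z":1.0,"twist":0,"hand":0},
  ],
)

```text
time: 9.95
tcp_pos: [0.5602, -0.0049, 0.0357]
orientation: [0.738, 0.675, -0.002, -0.002]
ft_force: [0.4, 0.2, -0.6]
finger_gap: 0.0007
```

Emit:
play_rows(
  motion=[
    {"x":0,"y":0,"z":0,"twist":0,"hand":0},
    {"x":0,"y":0,"z":0,"twist":0,"hand":0},
  ],
)

```text
time: 10.15
tcp_pos: [0.5623, -0.0052, 0.0391]
orientation: [0.739, 0.674, -0.0, -0.0]
ft_force: [0.2, -0.6, -0.2]
finger_gap: 0.0005
```

```bash
python3 bar.py b4
```

```text
10.15 [ 0.5622569  -0.0052073   0.03912181] [ 7.38556492e-01  6.74191536e-01 -2.24494988e-04 -1.75539532e-04] [ 0.18 -0.64 -0.18] 0.0004831616986319461
scene red 61 z [0.0339 0.0395 0.0422] along [0.0596 0.0717 0.0799] across [-0.0109 -0.0045  0.0072]
scene blue 48 z [0.0407 0.0504 0.0667] along [0.0048 0.0188 0.0207] across [-0.0104 -0.0002  0.0084]
top blue 151 z [0.0573 0.0699 0.0725] along [-0.0215 -0.005   0.0128] across [-0.008  -0.0009  0.0095]
```

View pics/b4.png

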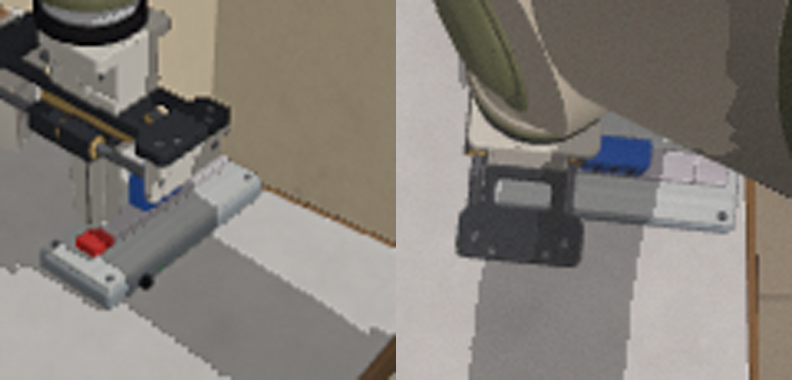

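The shut fingers are just above the red end, at about (95,225) in the left panel. I'll approach in small steps.

Emit:
play_rows(
  motion=[
    {"x":0,"y":0,"z":0.4,"twist":0,"hand":0},
    {"x":0,"y":0,"z":0.3,"twist":0,"hand":0},
    {"x":0,"y":0,"z":0.1,"twist":0,"hand":0},
    {"x":0,"y":0,"z":0,"twist":0,"hand":0},
  ],
)

```text
time: 10.65
tcp_pos: [0.5622, -0.0053, 0.0309]
orientation: [0.739, 0.674, -0.0, -0.0]
ft_force: [0.1, 0.6, 0.9]
finger_gap: 0.0005
```

Emit:
play_rows(
  motion=[
    {"x":0,"y":0,"z":0.1,"twist":0,"hand":0},
    {"x":0,"y":0,"z":0.1,"twist":0,"hand":0},
    {"x":0,"y":0,"z":0,"twist":0,"hand":0},
  ],
)

```text
time: 10.95
tcp_pos: [0.5622, -0.0052, 0.0289]
orientation: [0.739, 0.674, -0.0, -0.0]
ft_force: [0.0, 0.4, -0.1]
finger_gap: 0.0006
```

Emit:
play_rows(
  motion=[
    {"x":0,"y":0,"z":0.1,"twist":0,"hand":0},
    {"x":0,"y":0,"z":0.1,"twist":0,"hand":0},
    {"x":0,"y":0,"z":0,"twist":0,"hand":0},
  ],
)

```text
time: 11.25
tcp_pos: [0.5622, -0.0052, 0.0269]
orientation: [0.739, 0.674, -0.0, -0.0]
ft_force: [-0.2, 0.7, 0.7]
finger_gap: 0.0008
```

Emit:
play_rows(
  motion=[
    {"x":0,"y":0,"z":0.1,"twist":0,"hand":0},
    {"x":0,"y":0,"z":0.1,"twist":0,"hand":0},
    {"x":0,"y":0,"z":0,"twist":0,"hand":0},
  ],
)

```text
time: 11.55
tcp_pos: [0.5622, -0.0052, 0.0248]
orientation: [0.739, 0.674, -0.0, -0.0]
ft_force: [-0.1, 0.1, 0.4]
finger_gap: 0.0007
```

Emit:
play_rows(
  motion=[
    {"x":0,"y":0,"z":0.1,"twist":0,"hand":0},
    {"x":0,"y":0,"z":0,"twist":0,"hand":0},
  ],
)

```text
time: 11.75
tcp_pos: [0.5622, -0.0052, 0.0239]
orientation: [0.739, 0.674, -0.0, -0.0]
ft_force: [-0.7, -0.0, -1.1]
finger_gap: 0.0008
```

Emit:
play_rows(
  motion=[
    {"x":0,"y":0,"z":0.05,"twist":0,"hand":0},
    {"x":0,"y":0,"z":0,"twist":0,"hand":0},
  ],
)

```text
time: 11.95
tcp_pos: [0.5622, -0.0052, 0.0235]
orientation: [0.739, 0.674, -0.0, -0.0]
ft_force: [-0.1, -0.0, 0.1]
finger_gap: 0.0006
```

```bash
python3 bar.py b5
```

```text
11.95 [ 0.56222728 -0.0051825   0.02346609] [ 7.38538234e-01  6.74211596e-01 -2.31314279e-05 -2.05149588e-05] [-0.1  -0.04  0.06] 0.000572452562632175
scene red 38 z [0.0299 0.0357 0.0401] along [0.0598 0.0759 0.0794] across [-0.0105 -0.0077  0.0077]
scene blue 21 z [0.0416 0.049  0.0692] along [0.0177 0.0204 0.049 ] across [-0.031  -0.0011  0.0071]
top blue 152 z [0.06   0.0703 0.0728] along [-0.0213 -0.0054  0.0113] across [-0.0077 -0.      0.0102]
```

View pics/b5.png

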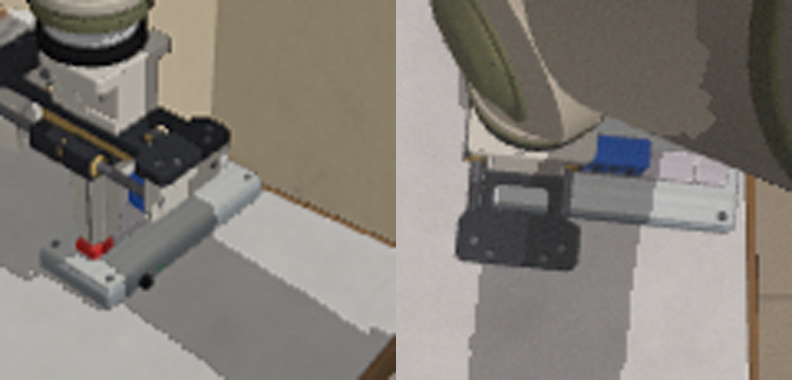

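The red end has started down: its top went from 0.042 to 0.040 with the fingers on it. I'll keep going until a clear force shows.

Emit:
play_rows(
  motion=[
    {"x":0,"y":0,"z":0.05,"twist":0,"hand":0},
    {"x":0,"y":0,"z":0,"twist":0,"hand":0},
  ],
)

```text
time: 12.25
tcp_pos: [0.5622, -0.0052, 0.0229]
orientation: [0.739, 0.674, -0.0, -0.0]
ft_force: [0.2, -0.2, -0.2]
finger_gap: 0.0002
```

Emit:
play_rows(
  motion=[
    {"x":0,"y":0,"z":0.05,"twist":0,"hand":0},
    {"x":0,"y":0,"z":0,"twist":0,"hand":0},
  ],
)

```text
time: 12.45
tcp_pos: [0.5622, -0.0052, 0.0225]
orientation: [0.739, 0.674, -0.0, -0.0]
ft_force: [-0.5, -0.0, -0.5]
finger_gap: 0.0001
```

Emit:
play_rows(
  motion=[
    {"x":0,"y":0,"z":0.05,"twist":0,"hand":0},
    {"x":0,"y":0,"z":0,"twist":0,"hand":0},
  ],
)

```text
time: 12.65
tcp_pos: [0.5622, -0.0052, 0.022]
orientation: [0.739, 0.674, -0.0, -0.0]
ft_force: [-0.5, -0.0, 0.3]
finger_gap: 0.0004
```

Emit:
play_rows(
  motion=[
    {"x":0,"y":0,"z":0.05,"twist":0,"hand":0},
    {"x":0,"y":0,"z":0,"twist":0,"hand":0},
  ],
)

```text
time: 12.85
tcp_pos: [0.5622, -0.0052, 0.0214]
orientation: [0.739, 0.674, -0.0, -0.0]
ft_force: [0.2, -0.4, -0.1]
finger_gap: 0.0005
```

Emit:
play_rows(
  motion=[
    {"x":0,"y":0,"z":0.05,"twist":0,"hand":0},
    {"x":0,"y":0,"z":0,"twist":0,"hand":0},
  ],
)

```text
time: 13.05
tcp_pos: [0.5622, -0.0052, 0.021]
orientation: [0.739, 0.674, -0.0, -0.0]
ft_force: [-1.4, -0.1, 0.5]
finger_gap: 0.0003
```

Emit:
play_rows(
  motion=[
    {"x":0,"y":0,"z":0.05,"twist":0,"hand":0},
    {"x":0,"y":0,"z":0,"twist":0,"hand":0},
  ],
)

```text
time: 13.25
tcp_pos: [0.5623, -0.0052, 0.0205]
orientation: [0.739, 0.674, -0.0, -0.0]
ft_force: [0.0, 1.1, 1.0]
finger_gap: 0.0009
```

```bash
python3 bar.py b6
```

```text
13.25 [ 0.56225608 -0.00518139  0.02048146] [ 7.38507486e-01  6.74245277e-01 -1.40612032e-05 -2.19386207e-06] [0.02 1.14 1.  ] 0.0008745707445266247
scene red 41 z [0.0264 0.0323 0.0353] along [0.0612 0.0758 0.079 ] across [-0.0114 -0.007   0.0074]
scene blue 20 z [0.0401 0.0471 0.0714] along [0.0192 0.021  0.0507] across [-0.0277 -0.0002  0.006 ]
top blue 142 z [0.0598 0.0705 0.0736] along [-0.0191 -0.0041  0.0113] across [-0.0078 -0.0003  0.0102]
```

View pics/b6.png

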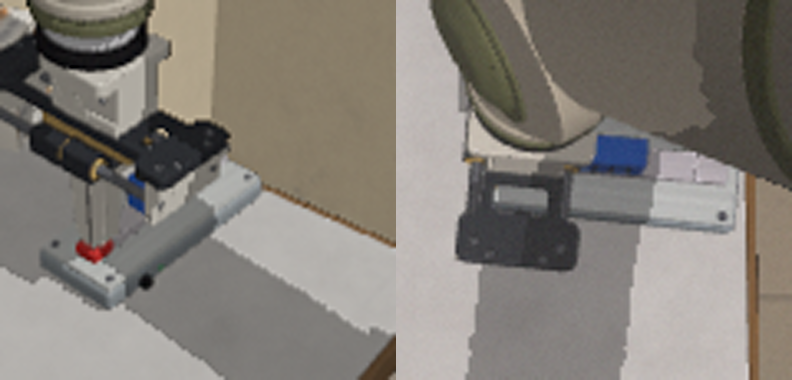

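The red top is now at 0.035 (it began at 0.042), so it's nearly on the slope. I'll press until there are a few newtons.

Emit:
play_rows(
  motion=[
    {"x":0,"y":0,"z":0.03,"twist":0,"hand":0},
    {"x":0,"y":0,"z":0,"twist":0,"hand":0},
  ],
)

```text
time: 13.55
tcp_pos: [0.5622, -0.0052, 0.0204]
orientation: [0.738, 0.674, 0.0, 0.0]
ft_force: [-0.2, -0.1, 3.5]
finger_gap: 0.0003
```

Emit:
play_rows(
  motion=[
    {"x":0,"y":0,"z":0.03,"twist":0,"hand":0},
    {"x":0,"y":0,"z":0,"twist":0,"hand":0},
  ],
)

```text
time: 13.75
tcp_pos: [0.5623, -0.0052, 0.0203]
orientation: [0.739, 0.674, 0.0, 0.0]
ft_force: [-2.0, 0.4, 6.6]
finger_gap: 0.0002
```

Emit:
play_rows(
  motion=[
    {"x":0,"y":0,"z":0.03,"twist":0,"hand":0},
    {"x":0,"y":0,"z":0,"twist":0,"hand":0},
  ],
)

```text
time: 13.95
tcp_pos: [0.5623, -0.0052, 0.0202]
orientation: [0.739, 0.674, 0.0, 0.0]
ft_force: [-2.0, 1.2, 11.4]
finger_gap: 0.0003
```

The red end holds 3.5 to 11 N with z stalled, so it's seated on the slope. I'll retract and go to the plain end.

Emit:
play_rows(
  motion=[
    {"x":0,"y":0,"z":-1,"twist":0,"hand":0},
    {"x":0,"y":0,"z":-3,"twist":0,"hand":0},
    {"x":0,"y":0,"z":-3,"twist":0,"hand":0},
    {"x":-4.3,"y":0,"z":0,"twist":0,"hand":0},
    {"x":-4.3,"y":0,"z":0,"twist":0,"hand":0},
  ],
)

```text
time: 14.45
tcp_pos: [0.5554, -0.0907, 0.0912]
orientation: [0.737, 0.675, 0.001, 0.001]
ft_force: [0.6, -0.7, -1.0]
finger_gap: 0.0001
```

Emit:
play_rows(
  motion=[
    {"x":-4.3,"y":0,"z":0,"twist":0,"hand":0},
    {"x":0,"y":0,"z":2.5,"twist":0,"hand":0},
    {"x":0,"y":0,"z":2.5,"twist":0,"hand":0},
    {"x":0,"y":0,"z":0,"twist":0,"hand":0},
    {"x":0,"y":0,"z":0,"twist":0,"hand":0},
  ],
)

```text
time: 14.95
tcp_pos: [0.5504, -0.1333, 0.0399]
orientation: [0.738, 0.674, -0.0, -0.0]
ft_force: [0.2, 0.3, 0.2]
finger_gap: 0.0001
```

```bash
python3 bar.py b7
```

```text
14.95 [ 0.55039471 -0.1333001   0.03987655] [ 7.38323017e-01  6.74447098e-01 -2.64464099e-04 -4.05835316e-04] [0.18 0.31 0.2 ] 0.00010510962884377147
scene red 65 z [0.0316 0.038  0.0401] along [0.0592 0.0721 0.0787] across [-0.0113 -0.0028  0.0081]
scene blue 204 z [0.0419 0.0614 0.069 ] along [-0.0198  0.0055  0.0207] across [-0.0115 -0.0073  0.0066]
top red 82 z [0.0384 0.0409 0.0431] along [0.0586 0.0679 0.0774] across [-0.0078  0.0013  0.0106]
top blue 175 z [0.0673 0.0703 0.0727] along [-0.0211 -0.0019  0.0189] across [-0.0078  0.0006  0.01  ]
```

View pics/b7.png

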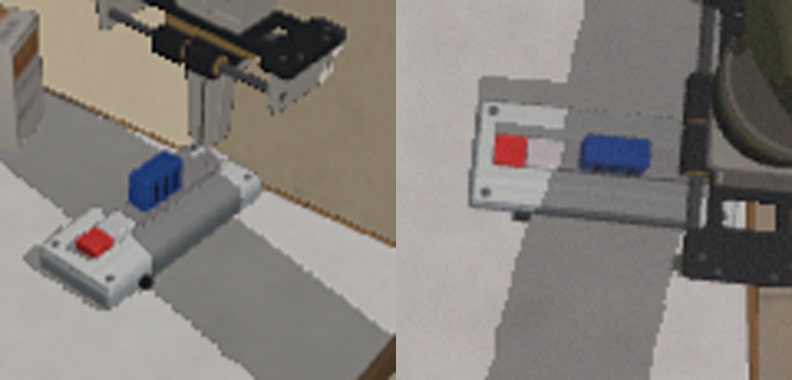

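The bar is still centred and now nearly level, with the fingers over the plain end at (210,140) in the left panel. I'll descend.

Emit:
play_rows(
  motion=[
    {"x":0,"y":0,"z":0.5,"twist":0,"hand":0},
    {"x":0,"y":0,"z":0.4,"twist":0,"hand":0},
    {"x":0,"y":0,"z":0.1,"twist":0,"hand":0},
    {"x":0,"y":0,"z":0.1,"twist":0,"hand":0},
    {"x":0,"y":0,"z":0,"twist":0,"hand":0},
  ],
)

```text
time: 15.55
tcp_pos: [0.5505, -0.1336, 0.0285]
orientation: [0.738, 0.674, -0.0, -0.0]
ft_force: [0.4, -0.2, 0.5]
finger_gap: 0.0005
```

Emit:
play_rows(
  motion=[
    {"x":0,"y":0,"z":0.1,"twist":0,"hand":0},
    {"x":0,"y":0,"z":0.1,"twist":0,"hand":0},
    {"x":0,"y":0,"z":0.1,"twist":0,"hand":0},
    {"x":0,"y":0,"z":0,"twist":0,"hand":0},
  ],
)

```text
time: 15.95
tcp_pos: [0.5505, -0.1337, 0.0255]
orientation: [0.739, 0.674, -0.0, -0.0]
ft_force: [-0.1, -0.4, -0.6]
finger_gap: 0.0002
```

Emit:
play_rows(
  motion=[
    {"x":0,"y":0,"z":0.1,"twist":0,"hand":0},
    {"x":0,"y":0,"z":0.1,"twist":0,"hand":0},
    {"x":0,"y":0,"z":0.1,"twist":0,"hand":0},
    {"x":0,"y":0,"z":0,"twist":0,"hand":0},
  ],
)

```text
time: 16.35
tcp_pos: [0.5504, -0.1337, 0.0224]
orientation: [0.739, 0.674, -0.0, -0.0]
ft_force: [-0.6, -0.0, -0.7]
finger_gap: 0.0005
```

Emit:
play_rows(
  motion=[
    {"x":0,"y":0,"z":0.05,"twist":0,"hand":0},
    {"x":0,"y":0,"z":0.05,"twist":0,"hand":0},
    {"x":0,"y":0,"z":0,"twist":0,"hand":0},
  ],
)

```text
time: 16.65
tcp_pos: [0.5505, -0.1337, 0.0216]
orientation: [0.739, 0.674, -0.0, -0.0]
ft_force: [0.1, -0.6, -0.5]
finger_gap: 0.0007
```

Emit:
play_rows(
  motion=[
    {"x":0,"y":0,"z":0.05,"twist":0,"hand":0},
    {"x":0,"y":0,"z":0,"twist":0,"hand":0},
  ],
)

```text
time: 16.85
tcp_pos: [0.5505, -0.1336, 0.0211]
orientation: [0.739, 0.674, -0.0, -0.0]
ft_force: [-0.1, -0.9, 0.1]
finger_gap: 0.0006
```

Emit:
play_rows(
  motion=[
    {"x":0,"y":0,"z":0.04,"twist":0,"hand":0},
    {"x":0,"y":0,"z":0,"twist":0,"hand":0},
  ],
)

```text
time: 17.05
tcp_pos: [0.5505, -0.1337, 0.0207]
orientation: [0.739, 0.674, -0.0, -0.0]
ft_force: [-0.3, -0.6, 0.6]
finger_gap: 0.0001
```

Emit:
play_rows(
  motion=[
    {"x":0,"y":0,"z":0.03,"twist":0,"hand":0},
    {"x":0,"y":0,"z":0,"twist":0,"hand":0},
  ],
)

```text
time: 17.25
tcp_pos: [0.5505, -0.1337, 0.0205]
orientation: [0.739, 0.674, -0.0, 0.0]
ft_force: [-0.3, -0.2, 1.1]
finger_gap: 0.0003
```

Emit:
play_rows(
  motion=[
    {"x":0,"y":0,"z":0.03,"twist":0,"hand":0},
    {"x":0,"y":0,"z":0,"twist":0,"hand":0},
  ],
)

```text
time: 17.45
tcp_pos: [0.5505, -0.1337, 0.0204]
orientation: [0.739, 0.674, -0.0, 0.0]
ft_force: [-1.2, -0.1, 5.3]
finger_gap: 0.0003
```

Emit:
play_rows(
  motion=[
    {"x":0,"y":0,"z":0.03,"twist":0,"hand":0},
    {"x":0,"y":0,"z":0,"twist":0,"hand":0},
  ],
)

```text
time: 17.65
tcp_pos: [0.5505, -0.1337, 0.0203]
orientation: [0.739, 0.674, -0.0, 0.0]
ft_force: [-1.7, 0.5, 8.5]
finger_gap: 0.0005
```

```bash
python3 bar.py b8
```

```text
17.65 [ 0.5505132  -0.13366581  0.02032866] [ 7.38516498e-01  6.74235376e-01 -3.44989036e-05  1.99722737e-04] [-1.68  0.53  8.46] 0.0005263788439648227
scene red 66 z [0.0336 0.0402 0.0425] along [0.0611 0.0704 0.0789] across [-0.0109 -0.0041  0.0083]
scene blue 201 z [0.0427 0.0603 0.0693] along [-0.0195  0.0056  0.0201] across [-0.0112 -0.0079  0.0071]
top red 84 z [0.041  0.0435 0.0462] along [0.0575 0.0677 0.0773] across [-0.0079  0.0014  0.0105]
top blue 170 z [0.0666 0.0703 0.0731] along [-0.0217 -0.0032  0.0174] across [-0.0078  0.0006  0.0099]
```

View pics/b8.png

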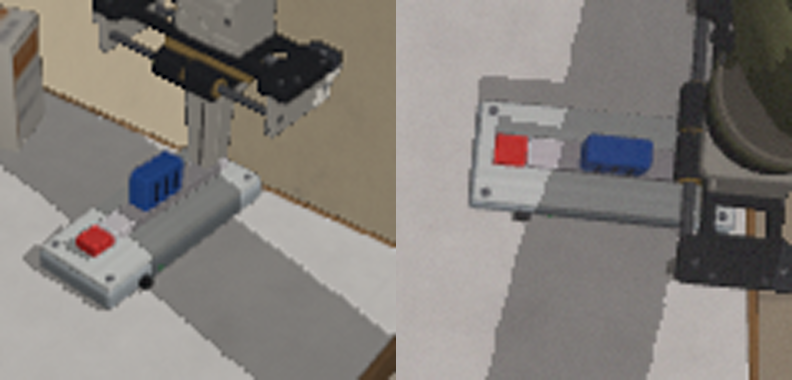

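The plain end is pressed with 8.5 N, and the red end has risen to 0.0435, so it has rocked over. I'll retract straight up and let it settle.

Emit:
play_rows(
  motion=[
    {"x":0,"y":0,"z":-1,"twist":0,"hand":0},
    {"x":0,"y":0,"z":-3,"twist":0,"hand":0},
    {"x":0,"y":0,"z":-4,"twist":0,"hand":0},
    {"x":0,"y":0,"z":-4,"twist":0,"hand":0},
    {"x":0,"y":0,"z":-3,"twist":0,"hand":0},
  ],
)

```text
time: 18.25
tcp_pos: [0.5508, -0.1336, 0.1726]
orientation: [0.738, 0.674, 0.001, 0.001]
ft_force: [0.4, 0.6, 0.2]
finger_gap: 0.0005
```

Emit:
play_rows(
  motion=[
    {"x":0,"y":0,"z":0,"twist":0,"hand":0},
    {"x":0,"y":0,"z":0,"twist":0,"hand":0},
    {"x":0,"y":0,"z":0,"twist":0,"hand":0},
    {"x":0,"y":0,"z":0,"twist":0,"hand":0},
    {"x":0,"y":0,"z":0,"twist":0,"hand":0},
  ],
)

```text
time: 18.75
tcp_pos: [0.55, -0.1335, 0.1688]
orientation: [0.738, 0.674, -0.0, -0.001]
ft_force: [1.0, -0.4, -0.1]
finger_gap: 0.0009
```

Emit:
play_rows(
  motion=[
    {"x":0,"y":0,"z":0,"twist":0,"hand":0},
    {"x":0,"y":0,"z":0,"twist":0,"hand":0},
    {"x":0,"y":0,"z":0,"twist":0,"hand":0},
    {"x":0,"y":0,"z":0,"twist":0,"hand":0},
    {"x":0,"y":0,"z":0,"twist":0,"hand":0},
  ],
)

```text
time: 19.25
tcp_pos: [0.5505, -0.1337, 0.1698]
orientation: [0.739, 0.674, 0.0, -0.0]
ft_force: [0.1, 0.5, 0.5]
finger_gap: 0.0006
```

```bash
python3 bar.py b9
```

```text
19.25 [ 0.55053618 -0.1336653   0.16980465] [ 7.38556028e-01  6.74192105e-01  8.05253527e-06 -4.75728783e-06] [0.1  0.52 0.5 ] 0.0006333682861225195
scene red 66 z [0.0334 0.0396 0.0423] along [0.0601 0.0713 0.0788] across [-0.0109 -0.0029  0.0075]
scene blue 200 z [0.0431 0.0609 0.0689] along [-0.019   0.0061  0.0204] across [-0.0116 -0.0079  0.0073]
top red 83 z [0.0391 0.0428 0.0447] along [0.0585 0.068  0.0775] across [-0.008   0.0014  0.0105]
top blue 163 z [0.0673 0.0706 0.0731] along [-0.0215 -0.0021  0.0174] across [-0.0071  0.0006  0.0096]
```

View pics/b9.png

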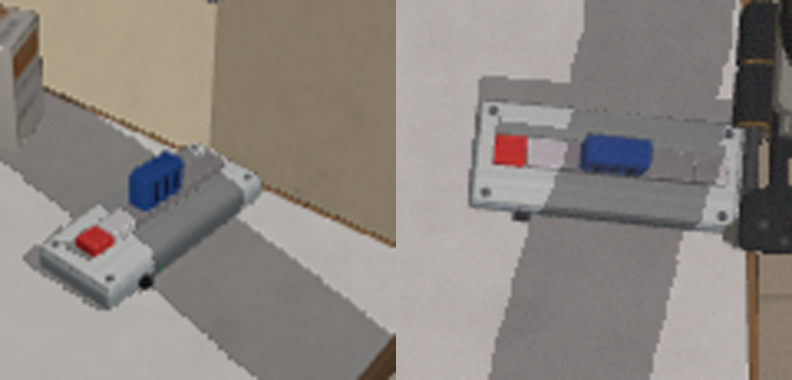

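The straightedge lies at rest in the middle of the bright plate and the arm is well clear, so I'm handing in.

```bash
python3 -c "
from bench import r
print(r.hand_in())"
```

```text
the job is handed in; nothing more can be done
None
```

I picked up the straightedge by its blue grip, laid it lengthwise along the middle of the bright plate, let go, and pushed each end down in turn. I handed in at about 19.3 s of the 51 s allowed; no verdict was reported.

- **Red end:** pushed with up to about 11 N. Its top face dropped from about 0.042 to 0.035 m, then stopped moving down as the force rose, so it was seated on the slope.
- **Plain end:** pushed with about 8.5 N. The red end rose from about 0.041 m, nearly level, to 0.0435 m, so the bar rocked over the other way.
- **Final check:** both cameras show the straightedge at rest on the plate. Its middle is within about 3 mm of the plate's middle and it lies within about 1° of the plate's length. The gripper is about 15 cm up and touching nothing, and the arm never went near the black-topped warmer.

**Disagreements:**
- The reported tool height was about 36 mm lower than the cameras showed. I set heights from the images and contact forces instead, and the lack of contact when the report put the fingertips below the bench confirmed this.
- The two cameras differed by about 4 mm on horizontal positions, so I took a middle value.
- Two early move calls were refused for missing values, so I sent them again in full.

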